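# Hang the lift-off door on its two pins and shut it

## Robot

A 6-joint arm with a two-finger parallel gripper is mounted at the origin on a cart in front of the work surface, level with it; the furniture and walls round the work are solid. World frame = base frame: x ahead of the robot, y to its left, z up, the work surface at z = 0. Lengths are in m, angles in degrees, forces in N, time in s.
With the tool pointing down it reaches from about 0.4 to 0.825 m from the base axis. Payload 7 kg.
Tool frame: the origin (TCP) lies between the finger pads; the fingertips stand 19 mm ahead of it and the grasp point (between the pads) is the TCP; z points along the fingers, y is the line along which they close (so a half turn about z gives the same grasp; the last joint's range is limited). The gripper opens to 88 mm and grips with 3 to 60 N. Pads are 19 mm wide; open, the fingers measure 130 mm over their backs; the gripper's body (78 mm by 193 mm) begins 47 mm behind the grasp point.
Start: joints at [-57.004, 20.546, 0.682, 0, -70.136, -16.507], TCP at [0.192, -0.647, 0.246] pointing down, gripper open.
Joint ranges: [-176.03, 176.03], [-82.01, 121.73], [-58.28, 71.71], [-173.87, 95.51], [-174.79, -0.11], [-173.66, 173.66]. Speed limits (degrees/s): [136.94, 136.94, 172.46, 180, 180, 180].

## Interface

Orientations are given as [roll, pitch, yaw] about the fixed x, y, z axes, in that order (R = Rz(yaw) Ry(pitch) Rx(roll)).
In Python, from plant import get_obs, snapshot, close_job, spot_in, spot_point gives the robot as it stands.
- The arm moves only by the tool play_rows, never from a script. Its argument "plan" is a list of rows, each a list of 6 numbers: the shift along the tool's x, y, z in cm, then the turn, a rotation vector about the tool's x, y, z in degrees. A call has 1 to 20 rows; each row shifts and turns the commanded pose from where the row before left it, along the tool's axes as they then stand; what a row does not reach is not made up. A row lasts 1/12 s, in which the tool goes at most 41.7 mm and 7.16 degrees, less where a joint would pass 70% of its speed; a pose out of reach is approached as far as the arm can. A call is refused whole if a number of a shift passes 4.17 or a number of a turn 7.16, either way. A call with a gripper value outside its range is refused whole. "grip" is the finger opening in cm, from 0 to 8.76, set as the call begins (left out, the last holds). The fingers move at their own pace and stop on an object; the grip force is fixed at half the most. Time passes only in rows, so rows that do not move let the fingers close. It gives the time, the measured TCP pose, the force, the opening and the grip force at its end, in the units of the state.
- get_obs(): the state, without advancing time (a new reading comes with each control period).
- snapshot(name): name is "scene" or "side" or "wrist"; returns a dict with "frame" (400x640x3 uint8, red, green, blue), "fx", "fy", "cx", "cy" (pixels), "position" and "attitude" of the camera in the world. Camera axes: x right, y down, z forward; pixel columns grow to the right and rows downward; lengths in m; the calibration is good to about 2 mm. A picture is of the moment at which its call begins. There is no depth.
- close_job(): hands the job in; it is judged then, once.
Trained networks look in the newest picture that a camera, given by its name, has taken for a name from the list of things; names that differ only in an ending like _2 or _b are one class to them, and where a whole thing is asked for, a point or a joint stands for the part that bears it (a point fixed in the world has none). Each returns a list of dicts, best first, with "score" (0 to 1); they miss things now and then, are a little off and sometimes report something else, mostly with a low value. They report only what shows in the picture. A call takes as long as a camera call. They do not tell look-alikes from the thing itself.
- spot_in(camera, thing): "position" ([x, y, z] in m, in world coordinates, good to about 4 mm: the middle of the surface that is visible of it).
- spot_point(camera, thing): "position" ([x, y, z] in m, in world coordinates, good to about 4 mm: a listed point, or the origin of a listed thing).
The state is a dict: "clock": time; "joint_pos": joint angles; "qvel": joint speeds; "tau": joint torques, N m; "tool_pos": TCP position; "orientation": TCP orientation; "force": force on the tool from outside, world axes, zero at the start; "moment": the same for the moment, N m; "opening": finger opening in m; "gripper_force": force on a finger pad.
Only numpy, scipy, OpenCV 4.12 (cv2) and the standard library are available. Lean on these libraries where they do the work, as an engineer would, in place of code of your own. Each camera call takes 0.05 s, during which the arm holds its last target. There are 200 camera calls.

## Task

Lift the green door out of its wooden stand by the steel tab on top, and hang it on the small grey cabinet, standing well open: both knuckles must drop over the two upright pins at once and sit fully down. The pins are not exactly where the cabinet's position says, so feel for them gently, never forcing or dropping the door. Then swing the hung door shut against the cabinet's black stop pad, let go of it, and leave everything else on the bench where it is.

Things in the scene. Friction and masses are not known exactly. Their poses are not given: they have to be found in the camera images.
- door: Loose green door leaf, 0.18 to 0.33 kg, upright in the stand at the start. Origin on its hinge axis, level with its bottom edge; x along the leaf to the free edge, y through its thickness, z up. Panel x 14 to 112 mm, y -4 to 4, z 0 to 130. The shut door's x points along cabinet -y, its y along cabinet +x; open at a right angle its x points along cabinet -x.
- knuckle (a point): Bottom of the lower of the door's two steel knuckles, on the hinge axis, (0, 0, 10) mm in the door frame. Knuckles: tubes round the door's z axis, 26 mm outside, bore 11 mm right through, at z 10 to 26 and z 96 to 112 mm. Both bores must go over the pins together. More than 16 mm off, a knuckle passes down beside its pin instead of landing on it. Once hung, the play lets the door sag up to 2.5 degrees.
- door_tab (a point): Grip centre of the door's steel lifting tab, at (45, 0, 156) mm in the door frame: an upright plate on the panel's top edge, x 30 to 60, z 130 to 174 mm, 10 mm thick. Pinch it from above across its thickness (door y). With the door hung it is 171 mm above the bench, clear above the cabinet's top (140 mm).
- rack: Fixed wooden stand; origin at the centre of its underside. A slot 10.5 mm wide along its x holds the door's lower edge, door x along stand x, door bottom at z 10 mm. Base 120 x 80 x 10 mm, slot walls 90 mm long, up to z 44 mm. Lift the door straight up by at least 40 mm to free it.
- cabinet: Fixed grey cabinet, 90 deep (x) x 130 wide (y) x 140 high mm; origin at the centre of its underside; open front on its -x side (front face x = -45 mm). Steel hinge strip with two brass pins on the front's +y side, black stop pad on the -y side. The hung door turns freely, stays where it is left, and shuts by a quarter turn anticlockwise (from above) from right-angle open.
- hinge_mark (a point): Where the hung door's origin would be with the hinge strip in mid position: (-62, 48, 15) mm in the cabinet frame, axes as the cabinet's. The strip was screwed on by eye: the true pins stand up to 8 mm to either side of this along cabinet y. No reading shows it: search along y by feel. x and height are true. The strip itself stays fixed (gives only above 100 N).
- upper_arm (a point): Underside of the arm that bears the upper pin (mid position), (-62, 48, 101) mm in the cabinet frame. Pins: one above the other, 7.4 mm thick, 18 mm long, flat tips, greased, rising from shoulders at z 25 and 111 to tips at 43 and 129 mm. Door origin z: 33 mm resting on the tips, 15 fully down. Bring the open door in level from the front at origin z 36 to 58 mm, so that its lower knuckle passes under this arm.
- stop_pad (a point): Middle of the front of the black rubber stop pad, 21 mm wide and 110 mm high, at (-57.5, -53.5, 70) mm in the cabinet frame. The shut door's inner face rests on it, the door then parallel to the cabinet's front.
- cup: Bystander to be left alone: black plastic cup, 69 mm wide, 52 mm high. Origin at the centre of its underside.
- burrs: Bystander to be left alone: wooden burr stand, 36 x 85 x 63 mm. Origin at the centre of its underside.
- bull: Bystander to be left alone: small bronze bull, 19 x 58 x 40 mm. Origin at the centre of its underside.
- block: Bystander to be left alone: steel doming block, a 34 mm cube. Origin at the centre of its underside.
- pliers: Bystander to be left alone: flat pliers with black handles, 42 x 130 x 10 mm, lying flat. Origin at the centre of its underside.
- tin: Bystander to be left alone: flat black tin, 66 mm wide, 18 mm high. Origin at the centre of its underside.
Not all that is in view belongs to the job. Several things have the shape of the door; the one meant has the colours described above.

How it is judged (in metres and radians):
On the way, in this order (a step that is already met when the one before it is completed fails the run):
1. the door is lifted clear of the stand (z of door in the frame of rack above 0.046 m), for 0.1 s.
2. the door sits fully down on both pins, upright, and stands open by 30 degrees or more (x of door in the frame of cabinet between -0.067 and -0.057 m and y of door in the frame of cabinet between 0.035 and 0.061 m and z of door in the frame of cabinet between 0.01 and 0.019 m and angle between door's own z axis and vertical below 0.06 rad and angle between the x axis of door and the y axis of cabinet, either way round above 0.52 rad and contact force between door and cabinet above 0.3 N), for 0.2 s.
At the end, for the whole second after the job is handed in: The door hangs fully down on both pins (origin within 4 mm of 15 mm height and within 5 mm of the pin line in front of the cabinet, within 3.4 degrees of upright), shut against the stop pad to within 6 degrees of the cabinet's front, at rest and released (x of door in the frame of cabinet between -0.067 and -0.057 m and y of door in the frame of cabinet between 0.035 and 0.061 m and z of door in the frame of cabinet between 0.01 and 0.019 m and angle between door's own z axis and vertical below 0.06 rad and angle between the x axis of door and the y axis of cabinet, either way round below 0.1 rad and y of door_tab in the frame of cabinet below 0.035 m and contact force between door and cabinet above 0.3 N and linear speed of door below 0.02 m/s and angular speed of door below 0.1 rad/s); the robot touches nothing.
It fails at once if the door is pressed, knocked or dropped on the cabinet or its pins with more than 40 N (contact force between door and cabinet above 40 N).
It fails at once if the robot presses on the cabinet with more than 20 N (contact force between any of the arm, the fingers and cabinet above 20 N).
It fails at once if the door is dropped on the bench top (height (world z) of door below 0.006 m).
It fails at once if a bystander is shoved by more than 25 mm or tipped over (distance of any of cup, burrs, bull, block, pliers, tin from where it was at the start of the episode above 0.025 m or angle between any of cup, burrs, bull, block, pliers, tin's own z axis and vertical above 0.4 rad).
It also fails if it takes over 69 s, if anything falls off the work surface, if the arm or the gripper's body presses on something with over 40 N, if the wrist force passes 120 N, or if a joint passes its speed limit or range.

## Working session

There is one attempt and no reset: what is moved stays moved. The work goes in short steps, Python scripts to look and compute and a tool call to move; the robot and the scene stay as the last step left them, time stands still between calls to the robot, and variables do not carry over. Pictures are saved under pics/ and viewed, at most 10 in all, crops included, and the job is handed in when it is done.

Besides the shell and the picture viewer there is one more tool, called as name(argument=value, ...), one argument or row to a line, values as JSON. play_rows: Moves the arm, as the interface text tells. Its arguments: {"type":"object","properties":{"plan":{"type":"array","items":{"type":"array","items":{"type":"number"}}},"grip":{"type":"number"}},"required":["plan"]}

```bash
ls; mkdir -p pics
cat > h.py <<'E'
import numpy as np, cv2
from scipy.spatial.transform import Rotation as R
from plant import *
def save(s,n): cv2.imwrite('pics/'+n+'.png',s['frame'][:,:,::-1])
E
python3 - <<'E'
from h import *
o=get_obs(); print({k:np.round(v,3) for k,v in o.items()})
for c in ['scene','side']:
    s=snapshot(c); save(s,c)
    print(c,s['fx'],s['cx'],s['cy'],s['position'],s['attitude'])
    for t in ['door','door_tab','rack','cabinet','hinge_mark','upper_arm','stop_pad','cup','burrs','bull','block','pliers','tin','knuckle']:
        print(t,[(np.round(d['position'],3).tolist(),round(d['score'],2)) for d in spot_point(c,t)][:4])
E
```

```text
pics
{'clock': np.float64(0.0), 'joint_pos': array([-5.7004e+01,  2.0591e+01,  6.3400e-01, -2.1000e-02, -7.0135e+01,
       -1.6509e+01]), 'qvel': array([ 0.008, -0.092,  0.007,  0.026, -0.036,  0.057]), 'tau': array([-0.0000e+00, -5.8272e+01,  2.9308e+01,  6.9980e+00,  7.0000e-03,
       -0.0000e+00]), 'tool_pos': array([ 0.191, -0.647,  0.245]), 'orientation': array([ 1.79906e+02, -7.00000e-03, -1.63520e+02]), 'force': array([ 0.506,  0.81 , -0.11 ]), 'moment': array([-0.009,  0.008,  0.011]), 'gripper_force': np.float64(0.0), 'opening': np.float64(0.087)}
scene 507.9056800181304 317.65766988704854 205.36379041172708 [-0.53804631 -0.05542419  1.30492178] [-137.39794101   -0.51416371  -89.41338934]
door [([0.791, 0.356, -0.001], 0.87), ([0.553, 0.303, 0.012], 0.72)]
door_tab [([0.512, 0.317, 0.167], 0.85), ([0.772, 0.319, 0.154], 0.72)]
rack [([0.504, 0.32, -0.001], 0.8)]
cabinet [([0.55, -0.312, -0.004], 0.59)]
hinge_mark [([0.515, -0.239, 0.015], 0.78), ([0.5, 0.321, -0.003], 0.16)]
upper_arm [([0.32, -0.178, -0.002], 0.67)]
stop_pad [([0.474, -0.335, 0.067], 0.87), ([0.375, -0.46
[... 595 characters left out ...]
r [([0.556, 0.3, 0.008], 0.82), ([0.793, 0.359, 0.0], 0.76)]
door_tab [([0.515, 0.318, 0.163], 0.79), ([0.77, 0.313, 0.154], 0.58)]
rack [([0.501, 0.321, -0.002], 0.7), ([0.475, -0.337, 0.072], 0.55)]
cabinet [([0.55, -0.313, 0.002], 0.97), ([0.595, 0.206, 0.002], 0.62)]
hinge_mark [([0.509, -0.242, 0.013], 0.81), ([0.473, -0.334, 0.071], 0.22)]
upper_arm [([0.516, -0.243, 0.099], 0.91)]
stop_pad [([0.476, -0.334, 0.071], 0.97)]
cup []
burrs [([0.475, -0.333, 0.074], 0.7), ([0.596, 0.206, -0.001], 0.53)]
bull []
block [([0.37, 0.146, 0.002], 0.73)]
pliers [([0.323, -0.176, 0.002], 0.57)]
tin [([0.622, 0.274, -0.003], 0.72)]
knuckle [([0.561, 0.304, 0.02], 0.93), ([0.792, 0.358, 0.007], 0.6)]
```

View pics/scene.png

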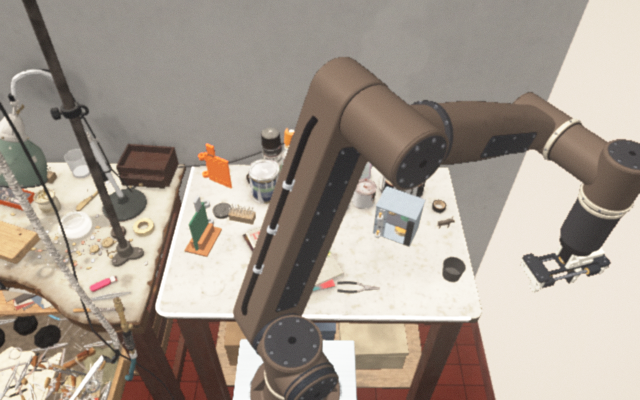

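View pics/side.png

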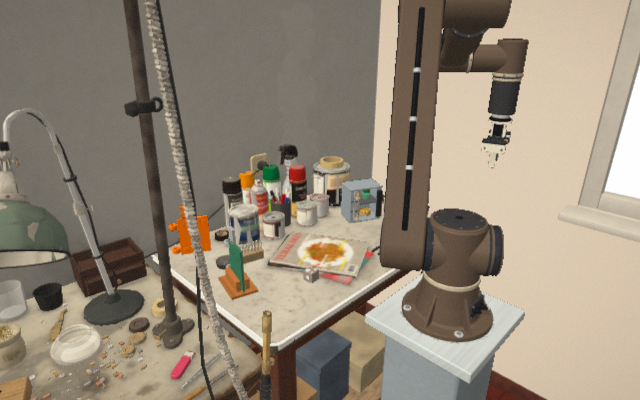

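Green door: scene (200,222) / side (237,265), in the brown stand. The look-alike is the orange door at scene (216,165) / side (190,232). The cabinet is at scene (398,215). I'll check the choice in one crop and locate the lamp pole.

```bash
cat >> h.py <<'E'
def leg(cur,yaw,tgt,n):
    "rows for a world move at constant tool-down yaw: per-row tool shift in cm"
    d=(np.array(tgt)-cur)*100; M=R.from_euler('xyz',[180,0,yaw],degrees=True).as_matrix()
    return np.round(M.T@d,2),np.round(M.T@d/n,2)
def ray(s,u,v):
    Rm=np.array(s['attitude']); Rm=R.from_euler('xyz',Rm,degrees=True).as_matrix()
    return np.array(s['position']),Rm@np.array([(u-s['cx'])/s['fx'],(v-s['cy'])/s['fy'],1])
def hitz(s,u,v,z):
    p,d=ray(s,u,v); return np.round(p+d*(z-p[2])/d[2],3)
E
python3 - <<'E'
from h import *
a=snapshot('scene'); b=snapshot('side')
f=a['frame'][130:270,170:290]; g=b['frame'][190:310,160:300]
im=np.hstack([cv2.resize(f,(400,466)),cv2.resize(g,(400,466))])
cv2.imwrite('pics/crop.png',im[:,:,::-1])
print(hitz(a,203,240,0.01),hitz(b,237,290,0.01))
print('pole base',hitz(a,125,255,0),hitz(b,173,330,0))
print('pole at side top', [hitz(a,u,v,z) for u,v,z in[(100,170,.2),(70,112,.4)]],[hitz(b,163,250,.2)])
E
```

```text
[0.493 0.316 0.01 ] [0.468 0.341 0.01 ]
pole base [0.436 0.557 0.   ] [0.452 0.549 0.   ]
pole at side top [array([0.616, 0.63 , 0.2  ]), array([0.648, 0.665, 0.4  ])] [array([0.501, 0.522, 0.2  ])]
```

View pics/crop.png

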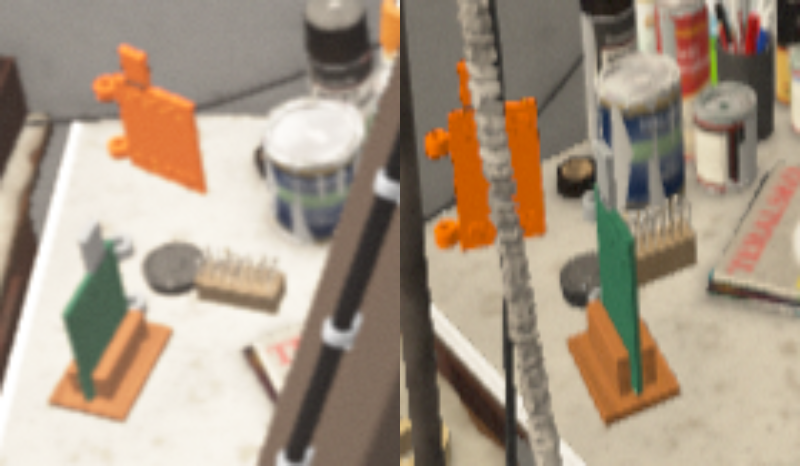

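play_rows(
  plan=[
    [0, 0, -1, 0, 0, 6],
    [0, 0, -1, 0, 0, 6],
    [0, 0, -1, 0, 0, 6],
    [0, 0, -1, 0, 0, 6],
    [0, 0, -1, 0, 0, 6],
    [0, 0, -1, 0, 0, 5.5],
  ],
)

```text
clock: 2.1
tool_pos: [0.1915, -0.6472, 0.3061]
orientation: [180.0, -0.0, 160.7]
force: [0.9, 0.4, -0.0]
opening: 0.0882
gripper_force: 0.0
```

The crop shows the green door with its steel tab and knuckles on the far side, sitting in the stand (left crop about (95,300)). The orange look-alike stands loose behind it. The pole at y≈0.55 is clear.

Run:
```python
from h import *
print(leg([.1915,-.6472,.306],160.7,[.5,-.3,.306],13)); print(leg([.5,-.3,.306],160.7,[.514,.3175,.30],17))
```

```text
(array([-17.64,  42.97,   0.  ]), array([-1.36,  3.31,  0.  ]))
(array([19.09, 58.74,  0.6 ]), array([1.12, 3.46, 0.04]))
```

play_rows(
  plan=[
    [-1.36, 3.31, 0, 0, 0, 0],
    [-1.36, 3.31, 0, 0, 0, 0],
    [-1.36, 3.31, 0, 0, 0, 0],
    [-1.36, 3.31, 0, 0, 0, 0],
    [-1.36, 3.31, 0, 0, 0, 0],
    [-1.36, 3.31, 0, 0, 0, 0],
    [-1.36, 3.31, 0, 0, 0, 0],
    [-1.36, 3.31, 0, 0, 0, 0],
    [-1.36, 3.31, 0, 0, 0, 0],
    [-1.36, 3.31, 0, 0, 0, 0],
    [-1.36, 3.31, 0, 0, 0, 0],
    [-1.36, 3.31, 0, 0, 0, 0],
    [-1.36, 3.31, 0, 0, 0, 0],
  ],
)

```text
clock: 3.18
tool_pos: [0.4998, -0.2964, 0.306]
orientation: [180.0, 0.0, 161.0]
force: [1.1, -0.5, 0.8]
opening: 0.0878
gripper_force: 0.0
```

play_rows(
  plan=[
    [1.12, 3.46, 0, 0, 0, 0],
    [1.12, 3.46, 0, 0, 0, 0],
    [1.12, 3.46, 0, 0, 0, 0],
    [1.12, 3.46, 0, 0, 0, 0],
    [1.12, 3.46, 0, 0, 0, 0],
    [1.12, 3.46, 0, 0, 0, 0],
    [1.12, 3.46, 0, 0, 0, 0],
    [1.12, 3.46, 0, 0, 0, 0],
    [1.12, 3.46, 0, 0, 0, 0],
    [1.12, 3.46, 0, 0, 0, 0],
    [1.12, 3.46, 0, 0, 0, 0],
    [1.12, 3.46, 0, 0, 0, 0],
    [1.12, 3.46, 0, 0, 0, 0],
    [1.12, 3.46, 0, 0, 0, 0],
    [1.12, 3.46, 0, 0, 0, 0],
    [1.12, 3.46, 0, 0, 0, 0],
    [0, 0, 0, 0, 0, 0],
    [0, 0, 0, 0, 0, 0],
  ],
)

```text
clock: 4.68
tool_pos: [0.5095, 0.2856, 0.3048]
orientation: [-179.9, -0.0, 161.1]
force: [-0.3, -0.8, 0.0]
opening: 0.0877
gripper_force: 0.0
```

Run:
```python
from h import *
o=get_obs(); print({k:np.round(o[k],4) for k in['joint_pos','tool_pos','orientation','force']})
for c in ['wrist','scene','side']:
    s=snapshot(c); save(s,c+'2')
    for t in ['door','door_tab','rack','cabinet','hinge_mark','upper_arm','stop_pad','knuckle']:
        print(c,t,[(np.round(d['position'],4).tolist(),round(d['score'],2)) for d in spot_point(c,t)][:3])
```

```text
{'joint_pos': array([ 4.843910e+01,  1.016870e+01, -5.736000e+00, -6.000000e-03,
       -7.415870e+01, -1.573052e+02]), 'tool_pos': array([0.5095, 0.2856, 0.3048]), 'orientation': array([-1.799437e+02, -2.980000e-02,  1.611322e+02]), 'force': array([-0.3461, -0.8065,  0.0358])}
wrist door [([0.791, 0.3584, 0.0], 0.83), ([0.5583, 0.3011, 0.0093], 0.7)]
wrist door_tab []
wrist rack [([0.4994, 0.319, -0.0003], 0.93)]
wrist cabinet []
wrist hinge_mark []
wrist upper_arm []
wrist stop_pad []
wrist knuckle [([0.5612, 0.3061, 0.0188], 0.89), ([0.6202, 0.2739, -0.0008], 0.73), ([0.7943, 0.3535, 0.0136], 0.71)]
scene door []
scene door_tab []
scene rack [([0.4697, -0.331, 0.0693], 0.4)]
scene cabinet [([0.5515, -0.3144, 0.0005], 0.88), ([0.3777, -0.4702, 0.0007], 0.61)]
scene hinge_mark [([0.5125, -0.2425, 0.0197], 0.78), ([0.5498, -0.3149, -0.0048], 0.37)]
scene upper_arm [([0.5107, -0.2386, 0.103], 0.85)]
scene stop_pad [([0.4778, -0.3367, 0.0697], 0.81)]
scene knuckle []
side door [([0.555, 0.3008, 0.011], 0.74), ([0.794, 0.3573, -0.0003], 0.56)]
side door_tab [([0.5114, 0.3167, 0.1628], 0.76)]
side rack [([0.5015, 0.3187, 0.0003], 0.96), ([0.3214, -0.1782, -0.0008], 0.26)]
side cabinet [([0.5531, -0.313, 0.0002], 0.66), ([0.3228, -0.1775, -0.0012], 0.25)]
side hinge_mark [([0.6228, 0.274, -0.0042], 0.32), ([0.5148, -0.2464, 0.0982], 0.15)]
side upper_arm [([0.5142, -0.2426, 0.1014], 0.81), ([0.511, -0.244, 0.0117], 0.45)]
side stop_pad []
side knuckle [([0.7944, 0.3555, 0.0115], 0.7), ([0.556, 0.3064, 0.0204], 0.58)]
```

View pics/wrist2.png

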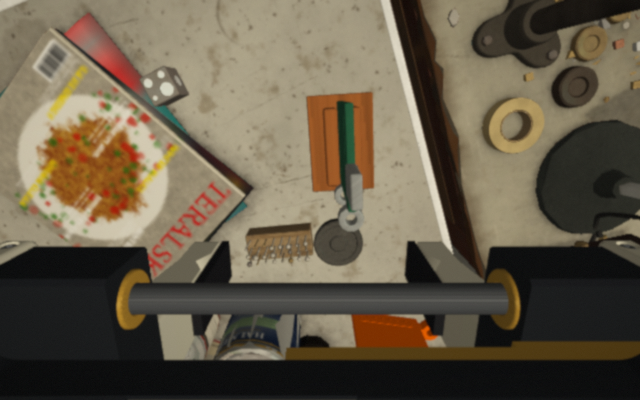

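The wrist view shows the green panel edge from (343,101) to (350,170), the tab at (354,190), knuckles at (350,215), and stand corners (308,97), (371,93), (373,187), (313,191).

Run:
```python
from h import *
s=snapshot('wrist')
f=s['frame'][80:250,290:400]; cv2.imwrite('pics/w2c.png',cv2.resize(f[:,:,::-1],(495,765)[:2] if 0 else (388,600),interpolation=cv2.INTER_CUBIC))
c=[hitz(s,u,v,.01) for u,v in[(308,97),(371,93),(373,187),(313,191)]]; print(np.array(c)); m=np.mean(c,0)
e=(c[0]+c[1]-c[2]-c[3]); print('rack',m,np.degrees(np.arctan2(e[1],e[0])),np.linalg.norm(e)/2)
a,b=hitz(s,344,101,.14),hitz(s,351,170,.14); print(a,b,np.degrees(np.arctan2(*(a-b)[1::-1])))
# least-squares fit of all network points
def fit(obs):
    L=np.array([o[0] for o in obs],float)/1000;W=np.array([o[1] for o in obs]);l=L-L.mean(0);w=W-W.mean(0)
    th=np.arctan2((l[:,0]*w[:,1]-l[:,1]*w[:,0]).sum(),(l*w).sum());Rm=np.array([[np.cos(th),-np.sin(th)],[np.sin(th),np.cos(th)]])
    return np.degrees(th),W.mean(0)-Rm@L.mean(0),Rm
# door: origin, knuckle(0,0), tab(45,0)
th,t,Rm=fit([((0,0),(.553,.303)),((0,0),(.556,.300)),((0,0),(.5583,.3011)),((0,0),(.555,.3008)),((0,0),(.557,.303)),((0,0),(.561,.304)),((0,0),(.5612,.3061)),((0,0),(.556,.3064)),((45,0),(.512,.317)),((45,0),(.515,.318)),((45,0),(.5114,.3167))]+[((57,0),p) for p in[(.504,.32),(.501,.321),(.4994,.319),(.5015,.3187)]])
print('door',th,t,'tab',t+Rm@[.045,0])
th,t,Rm=fit([((0,0),p) for p in[(.55,-.312),(.55,-.313),(.5515,-.3144),(.5531,-.313)]]+[((-62,48),p) for p in[(.515,-.239),(.509,-.242),(.516,-.243),(.5125,-.2425),(.5107,-.2386),(.5142,-.2426)]]+[((-57.5,-53.5),p) for p in[(.474,-.335),(.476,-.334),(.4778,-.3367)]])
print('cab',th,t,'hinge',t+Rm@[-.062,.048])
```

```text
[[0.434 0.298 0.01 ]
 [0.455 0.371 0.01 ]
 [0.567 0.34  0.01 ]
 [0.547 0.265 0.01 ]]
rack [0.50075 0.3185  0.01   ] 164.12189212394162 0.11696260086027498
[0.448 0.329 0.14 ] [0.507 0.317 0.14 ] 168.5034369824142
door 163.07956728461525 [0.55660571 0.30327675] tab [0.51355377 0.3163737 ]
cab -24.54253181826609 [ 0.55016513 -0.31138069] hinge [ 0.51370432 -0.24196448]
```

View pics/w2c.png

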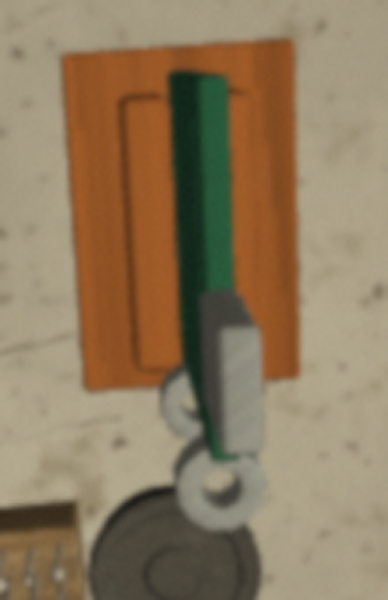

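The crop shows the tab's top face with its far end mid (239,326) and near end mid (242,449), and the stand corners (62,57), (292,40), (298,377), (86,389).

Run:
```python
from h import *
s=snapshot('wrist'); P=lambda x,y,z: hitz(s,290+x/3.527,80+y/3.529,z)
a,b=P(239,326,.184),P(242,449,.184); print('tab',(a+b)/2,np.linalg.norm(a-b),np.degrees(np.arctan2(*(a-b)[1::-1])))
c=[P(62,57,.01),P(292,40,.01),P(298,377,.01),P(86,389,.01)]; e=c[0]+c[1]-c[2]-c[3]
print(np.mean(c,0),np.degrees(np.arctan2(e[1],e[0])),np.linalg.norm(e)/2)
p=P(198,75,.14),P(228,75,.14),P(232,290,.14); print(p, np.degrees(np.arctan2(*(p[1]-p[2])[1::-1])))
o=get_obs(); print(o['tool_pos'],o['orientation'])
```

```text
tab [0.5135 0.316  0.184 ] 0.028160255680657473 163.49563861824498
[0.50025 0.32    0.01   ] 164.72352618070667 0.11765734146240088
(array([0.449, 0.331, 0.14 ]), array([0.452, 0.337, 0.14 ]), array([0.502, 0.323, 0.14 ])) 164.35775354279127
[0.50980413 0.28382205 0.30557626] [1.79997550e+02 2.06807840e-03 1.60993143e+02]
```

play_rows(
  plan=[
    [0.14, 0.8, 0, 0, 0, -1.25],
    [0.14, 0.8, 0, 0, 0, -1.25],
    [0.14, 0.8, 1, 0, 0, 0],
    [0.14, 0.8, 1, 0, 0, 0],
    [0, 0, 1.5, 0, 0, 0],
    [0, 0, 1.5, 0, 0, 0],
    [0, 0, 1.5, 0, 0, 0],
    [0, 0, 1.5, 0, 0, 0],
    [0, 0, 1.5, 0, 0, 0],
    [0, 0, 1.5, 0, 0, 0],
    [0, 0, 1, 0, 0, 0],
    [0, 0, 1, 0, 0, 0],
    [0, 0, 0.9, 0, 0, 0],
    [0, 0, 0, 0, 0, 0],
    [0, 0, 0, 0, 0, 0],
  ],
)

```text
clock: 7.38
tool_pos: [0.514, 0.316, 0.1662]
orientation: [-180.0, -0.0, 163.5]
force: [0.1, 0.1, -0.7]
opening: 0.0875
gripper_force: 0.0
```

play_rows(
  plan=[
    [0, 0, 0, 0, 0, 0],
    [0, 0, 0, 0, 0, 0],
    [0, 0, 0, 0, 0, 0],
    [0, 0, 0, 0, 0, 0],
    [0, 0, 0, 0, 0, 0],
    [0, 0, 0, 0, 0, 0],
  ],
  grip=2.0,
)

```text
clock: 7.88
tool_pos: [0.5141, 0.316, 0.1668]
orientation: [180.0, 0.0, 163.5]
force: [0.4, -0.6, -0.1]
opening: 0.0538
gripper_force: 0.0
```

Run:
```python
from h import *
o=get_obs(); print({k:np.round(o[k],4) for k in['joint_pos','tool_pos','orientation','force','opening']})
s=snapshot('wrist'); save(s,'w3')
```

```text
{'joint_pos': array([ 5.011280e+01,  1.738370e+01, -1.481890e+01,  2.200000e-03,
       -5.777290e+01, -1.566238e+02]), 'tool_pos': array([0.5141, 0.316 , 0.1668]), 'orientation': array([1.799783e+02, 1.140000e-02, 1.634902e+02]), 'force': array([ 0.4087, -0.5759, -0.1181]), 'opening': np.float64(0.0538)}
```

View pics/w3.png

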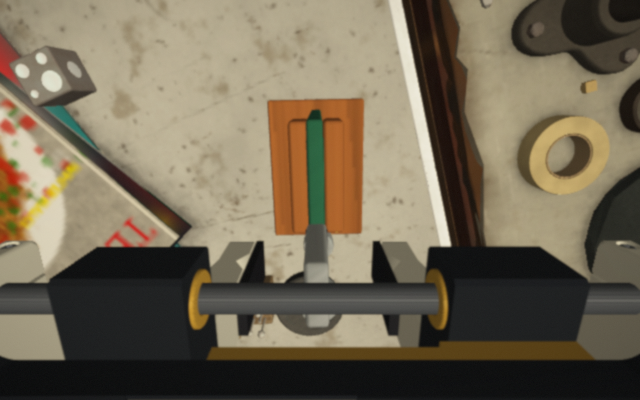

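The tab (u≈316) is centred between the pads (258 to 378). Closing.

play_rows(
  plan=[
    [0, 0, 0, 0, 0, 0],
    [0, 0, 0, 0, 0, 0],
    [0, 0, 0, 0, 0, 0],
    [0, 0, 0, 0, 0, 0],
    [0, 0, 0, 0, 0, 0],
    [0, 0, 0, 0, 0, 0],
    [0, 0, 0, 0, 0, 0],
    [0, 0, 0, 0, 0, 0],
    [0, 0, 0, 0, 0, 0],
    [0, 0, 0, 0, 0, 0],
    [0, 0, 0, 0, 0, 0],
    [0, 0, 0, 0, 0, 0],
  ],
  grip=0,
)

```text
clock: 8.93
tool_pos: [0.514, 0.3159, 0.1665]
orientation: [-180.0, -0.0, 163.5]
force: [0.4, -1.3, -0.2]
opening: 0.0098
gripper_force: 30.0
```

play_rows(
  plan=[
    [0, 0, -0.2, 0, 0, 0],
    [0, 0, -0.3, 0, 0, 0],
    [0, 0, -0.5, 0, 0, 0],
    [0, 0, -0.5, 0, 0, 0],
    [0, 0, -0.5, 0, 0, 0],
    [0, 0, -0.7, 0, 0, 0],
    [0, 0, -0.7, 0, 0, 0],
    [0, 0, -0.7, 0, 0, 0],
    [0, 0, -0.7, 0, 0, 0],
    [0, 0, -0.7, 0, 0, 0],
    [0, 0, -0.7, 0, 0, 0],
    [0, 0, -0.7, 0, 0, 0],
    [0, 0, -0.7, 0, 0, 0],
    [0, 0, -0.7, 0, 0, 0],
    [0, 0, -0.4, 0, 0, 0],
    [0, 0, 0, 0, 0, 0],
    [0, 0, 0, 0, 0, 0],
    [0, 0, 0, 0, 0, 0],
  ],
)

```text
clock: 10.43
tool_pos: [0.5138, 0.3159, 0.2531]
orientation: [-180.0, -0.0, 163.5]
force: [-0.9, 0.0, -3.4]
opening: 0.0101
gripper_force: 29.9
```

Run:
```python
from h import *
o=get_obs(); print({k:np.round(o[k],4) for k in['tool_pos','orientation','force','moment','opening','gripper_force']})
for c in ['side','wrist']:
    s=snapshot(c); save(s,c+'4')
    for t in ['door','door_tab','knuckle']:
        print(c,t,[(np.round(d['position'],4).tolist(),round(d['score'],2)) for d in spot_point(c,t)][:3])
```

```text
{'tool_pos': array([0.5138, 0.3159, 0.2531]), 'orientation': array([-1.799683e+02, -2.740000e-02,  1.634871e+02]), 'force': array([-9.1180e-01,  5.0000e-04, -3.3508e+00]), 'moment': array([-0.0782, -0.0079,  0.0081]), 'opening': np.float64(0.0101), 'gripper_force': np.float64(29.945)}
side door [([0.5547, 0.2979, 0.0965], 0.7)]
side door_tab [([0.7708, 0.3155, 0.1559], 0.78), ([0.5109, 0.3162, 0.251], 0.68)]
side knuckle [([0.798, 0.3567, 0.0084], 0.91), ([0.5613, 0.3046, 0.108], 0.63)]
wrist door [([0.5564, 0.3042, 0.0946], 0.6)]
wrist door_tab [([0.5098, 0.3186, 0.2532], 0.96)]
wrist knuckle [([0.5547, 0.3034, 0.1053], 0.6)]
```

play_rows(
  plan=[
    [-0.09, -1, 0, 0, 0, 0],
    [-0.17, -2, 0, 0, 0, 0],
    [-0.25, -2.9, 0, 0, 0, 0.5],
    [-0.25, -2.9, 0, 0, 0, 0.5],
    [-0.25, -2.9, 0, 0, 0, 0.5],
    [-0.25, -2.9, 0, 0, 0, 0.5],
    [-0.25, -2.9, 0, 0, 0, 0.5],
    [-0.25, -2.9, 0, 0, 0, 0.5],
    [-0.25, -2.9, 0, 0, 0, 0.5],
    [-0.25, -2.9, 0, 0, 0, 0.5],
    [-0.25, -2.9, 0, 0, 0, 0.5],
    [-0.25, -2.9, 0, 0, 0, 0.5],
    [-0.25, -2.9, 0, 0, 0, 0.5],
    [-0.25, -2.9, 0, 0, 0, 0.5],
    [-0.25, -2.9, 0, 0, 0, 0.5],
    [-0.25, -2.9, 0, 0, 0, 0.5],
    [-0.25, -2.9, 0, 0, 0, 0.5],
    [-0.25, -2.9, 0, 0, 0, 0.5],
    [-0.15, -1.8, 0, 0, 0, 0],
    [-0.05, -0.7, 0, 0, 0, 0],
  ],
)

```text
clock: 12.5
tool_pos: [0.3748, -0.1878, 0.2537]
orientation: [-180.0, 0.0, 155.4]
force: [0.5, -0.3, -3.0]
opening: 0.0094
gripper_force: 29.9
```

play_rows(
  plan=[
    [0, 0, 0, 0, 0, 0],
    [0, 0, 0, 0, 0, 0],
    [0, 0, 0, 0, 0, 0],
  ],
)

```text
clock: 12.75
tool_pos: [0.3765, -0.1855, 0.2536]
orientation: [180.0, 0.0, 155.5]
force: [0.7, 0.9, -3.4]
opening: 0.0098
gripper_force: 29.9
```

```bash
cat > look.py <<'E'
from h import *
import sys
ref={'door':(0,0,0),'door_tab':(45,0,156),'knuckle':(0,0,10),'cabinet':(0,0,0),'hinge_mark':(-62,48,15),'upper_arm':(-62,48,101),'stop_pad':(-57.5,-53.5,70)}
n=int(sys.argv[1]); A={}
o=get_obs(); print({k:np.round(o[k],4).tolist() for k in['clock','tool_pos','orientation','force','moment']})
for c in ['scene','side']:
    for i in range(n):
        s=snapshot(c)
        for t in ref:
            for d in spot_point(c,t):
                p=np.array(d['position'])
                if p[1]<0 and d['score']>.5: A.setdefault((t,c),[]).append(p)
    save(s,c+sys.argv[2])
for k in A:
    a=np.array(A[k]); print(k,len(a),np.round(np.median(a,0),4),np.round(a.std(0),4))
E
python3 look.py 6 5
```

```text
{'clock': 12.75, 'tool_pos': [0.3765, -0.1855, 0.2536], 'orientation': [179.9826, 0.0175, 155.4975], 'force': [0.6669, 0.9336, -3.4484], 'moment': [0.0133, -0.0198, 0.0402]}
('door', 'scene') 6 [ 0.4144 -0.204   0.0978] [0.0516 0.0411 0.0368]
('door_tab', 'scene') 7 [ 0.3758 -0.1861  0.2527] [0.0484 0.02   0.0817]
('knuckle', 'scene') 6 [ 0.4148 -0.2051  0.1084] [0.0016 0.0013 0.0011]
('cabinet', 'scene') 6 [ 0.5518 -0.3137 -0.0016] [0.0015 0.001  0.0015]
('hinge_mark', 'scene') 6 [ 0.5152 -0.2416  0.0164] [0.0011 0.001  0.002 ]
('upper_arm', 'scene') 7 [ 0.513  -0.2403  0.1   ] [0.0123 0.0328 0.011 ]
('stop_pad', 'scene') 5 [ 0.476  -0.334   0.0706] [0.0012 0.002  0.0012]
('door', 'side') 6 [ 0.4171 -0.2079  0.0972] [0.0019 0.001  0.002 ]
('door_tab', 'side') 7 [ 0.3756 -0.1849  0.2483] [0.0145 0.0083 0.053 ]
('knuckle', 'side') 6 [ 0.42   -0.2016  0.1071] [0.0012 0.0007 0.0009]
('cabinet', 'side') 6 [ 0.554  -0.3098  0.0018] [0.0016 0.0016 0.002 ]
('hinge_mark', 'side') 7 [ 0.5119 -0.2427  0.0122] [0.0014 0.0011 0.0313]
('upper_arm', 'side') 6 [ 0.5166 -0.2419  0.1013] [0.0017 0.0025 0.0024]
('stop_pad', 'side') 6 [ 0.4746 -0.3357  0.069 ] [0.0013 0.0012 0.0018]
```

play_rows(
  plan=[
    [0, 0.1, 0.5, 0, 0, 0.5],
    [0, 0.2, 1, 0, 0, 0],
    [0, 0.2, 1, 0, 0, 0],
    [0, 0.2, 1, 0, 0, 0],
    [0, 0, 1, 0, 0, 0],
    [0, 0, 0.6, 0, 0, 0],
    [-0.5, 0, 0, 0, 0, 0],
    [-1, 0, 0, 0, 0, 0],
    [-1, 0, 0, 0, 0, 0],
    [-1, 0, 0, 0, 0, 0],
    [-1, 0, 0, 0, 0, 0],
    [-1, 0, 0, 0, 0, 0],
    [-1, 0, 0, 0, 0, 0],
    [-0.5, 0, 0, 0, 0, 0],
    [0, 0, 0, 0, 0, 0],
    [0, 0, 0, 0, 0, 0],
    [0, 0, 0, 0, 0, 0],
  ],
)

```text
clock: 18.97
tool_pos: [0.4423, -0.209, 0.2024]
orientation: [-180.0, -0.0, 155.0]
force: [-0.1, 0.1, -3.8]
opening: 0.0102
gripper_force: 29.9
```

```bash
python3 look.py 4 6
python3 - <<'E'
import cv2,numpy as np
a=cv2.imread('pics/scene6.png')[160:270,320:450];b=cv2.imread('pics/side6.png')[150:260,310:440]
cv2.imwrite('pics/c6.png',np.hstack([cv2.resize(x,(400,340)) for x in(a,b)]))
E
```

```text
{'clock': 18.9667, 'tool_pos': [0.4423, -0.209, 0.2024], 'orientation': [-179.998, -0.032, 154.9804], 'force': [-0.1044, 0.1067, -3.7653], 'moment': [-0.0742, -0.0203, 0.0624]}
('door', 'scene') 4 [ 0.4784 -0.2274  0.0472] [0.0006 0.0006 0.0012]
('door_tab', 'scene') 4 [ 0.4426 -0.2103  0.2008] [0.0005 0.0016 0.0012]
('knuckle', 'scene') 4 [ 0.4823 -0.2278  0.0566] [0.0004 0.0006 0.0011]
('cabinet', 'scene') 3 [ 0.5515 -0.3123 -0.0032] [0.0012 0.     0.0006]
('hinge_mark', 'scene') 3 [ 0.5165 -0.2416  0.0177] [0.0009 0.0013 0.0016]
('upper_arm', 'scene') 4 [ 0.513  -0.2402  0.1   ] [0.0009 0.0001 0.0012]
('stop_pad', 'scene') 5 [ 0.4735 -0.3335  0.0704] [0.0393 0.0546 0.0286]
('door', 'side') 4 [ 0.4839 -0.2313  0.0456] [0.0005 0.003  0.0008]
('door_tab', 'side') 4 [ 0.44   -0.2086  0.1984] [0.0019 0.0013 0.0011]
('knuckle', 'side') 4 [ 0.486  -0.226   0.0557] [0.001  0.0013 0.0004]
('cabinet', 'side') 3 [ 0.5535 -0.3116  0.003 ] [0.0009 0.0019 0.0002]
('hinge_mark', 'side') 4 [ 0.5114 -0.2436  0.0132] [0.012  0.0073 0.0184]
('upper_arm', 'side') 4 [ 0.5166 -0.243   0.1013] [0.0001 0.0011 0.0014]
('stop_pad', 'side') 4 [ 0.4732 -0.3352  0.0714] [0.0009 0.001  0.0006]
```

View pics/c6.png

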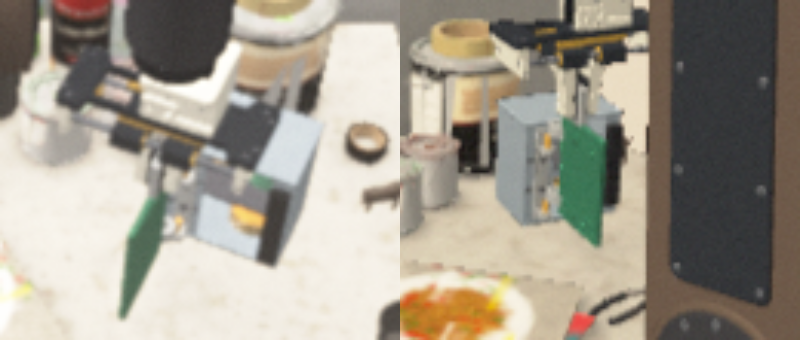

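play_rows(
  plan=[
    [-0.4, -0.2, 0, 0, 0, 0],
    [-0.6, -0.2, 0, 0, 0, 0],
    [-0.6, -0.2, 0, 0, 0, 0],
    [-0.6, -0.1, 0, 0, 0, 0],
    [-0.6, -0.05, 0, 0, 0, 0],
    [-0.4, 0, 0, 0, 0, 0],
    [-0.2, 0, 0, 0, 0, 0],
    [0, 0, 0, 0, 0, 0],
    [0, 0, 0, 0, 0, 0],
  ],
)

```text
clock: 22.92
tool_pos: [0.4703, -0.2302, 0.2023]
orientation: [-180.0, -0.0, 155.0]
force: [0.4, -0.0, -2.6]
opening: 0.0098
gripper_force: 29.9
```

play_rows(
  plan=[
    [0, 0, 0.3, 0, 0, 0],
    [0, 0, 0.3, 0, 0, 0],
    [0, 0, 0.3, 0, 0, 0],
    [0, 0, 0.2, 0, 0, 0],
    [0, 0, 0.05, 0, 0, 0],
    [0, 0, 0, 0, 0, 0],
    [0, 0, 0, 0, 0, 0],
    [0, 0, 0, 0, 0, 0],
  ],
)

```text
clock: 23.58
tool_pos: [0.4705, -0.2303, 0.1912]
orientation: [180.0, 0.0, 155.0]
force: [-0.5, 0.1, -2.6]
opening: 0.0097
gripper_force: 29.9
```

play_rows(
  plan=[
    [0, 0.1, 0, 0, 0, 0],
    [0, 0, 0.05, 0, 0, 0],
    [0, 0, 0.05, 0, 0, 0],
    [0, 0, 0.05, 0, 0, 0],
    [0, 0, 0, 0, 0, 0],
    [0, 0, 0, 0, 0, 0],
  ],
)

```text
clock: 24.08
tool_pos: [0.4709, -0.2294, 0.1896]
orientation: [-180.0, -0.0, 155.0]
force: [0.4, -0.1, -3.3]
opening: 0.0101
gripper_force: 29.9
```

play_rows(
  plan=[
    [0, 0, 0.05, 0, 0, 0],
    [0, 0, 0.05, 0, 0, 0],
    [0, 0, 0, 0, 0, 0],
    [0, 0, 0, 0, 0, 0],
  ],
)

```text
clock: 24.42
tool_pos: [0.4712, -0.2293, 0.1886]
orientation: [180.0, 0.0, 155.0]
force: [1.8, 0.5, -2.6]
opening: 0.0096
gripper_force: 29.9
```

play_rows(
  plan=[
    [0, 0, 0.05, 0, 0, 0],
    [0, 0, 0.05, 0, 0, 0],
    [0, 0, 0, 0, 0, 0],
    [0, 0, 0, 0, 0, 0],
  ],
)

```text
clock: 24.75
tool_pos: [0.4712, -0.2293, 0.1876]
orientation: [180.0, 0.0, 155.0]
force: [1.6, 1.0, -3.2]
opening: 0.0098
gripper_force: 29.9
```

Run:
```python
from h import *
o=get_obs(); print({k:np.round(o[k],4).tolist() for k in['tool_pos','force','moment']})
```

```text
{'tool_pos': [0.4712, -0.2293, 0.1876], 'force': [1.6202, 1.0175, -3.1918], 'moment': [0.1953, -0.9148, 0.0513]}
```

play_rows(
  plan=[
    [0, 0, 0, 0, 0, 0],
    [0, 0, 0, 0, 0, 0],
  ],
)

```text
clock: 24.92
tool_pos: [0.4711, -0.2294, 0.1876]
orientation: [180.0, 0.0, 155.0]
force: [3.0, 1.8, -3.9]
opening: 0.0099
gripper_force: 29.9
```

```bash
cat > st.py <<'E'
from h import *
o=get_obs(); p=o['tool_pos']; M=R.from_euler('xyz',o['orientation'],degrees=True).as_matrix()
X=np.array([.906,-.423,0]);Y=np.array([.423,.906,0]); org=p-.045*M[:,0]+.1565*M[:,2]
d=org-[.5142,-.2418,0]
print('t',round(o['clock'],2),'dX,dY,z mm',np.round([d@X*1e3,d@Y*1e3,d[2]*1e3],1),'F XYZ',np.round([o['force']@X,o['force']@Y,o['force'][2]],1),'M',np.round([o['moment']@X,o['moment']@Y,o['moment'][2]],2),np.round(o['orientation'],2))
E
python3 st.py
python3 - <<'E'
import sys; sys.path.insert(0,'.')
from h import *
s=snapshot('side'); f=s['frame'][150:260,350:420]; g=snapshot('scene')['frame'][180:260,350:430]
cv2.imwrite('pics/c7.png',np.hstack([cv2.resize(f,(380,590),interpolation=cv2.INTER_CUBIC),cv2.resize(g,(410,590))])[:,:,::-1])
E
```

```text
t 24.92 dX,dY,z mm [ 0.8 -6.9 31.1] F XYZ [ 2.   2.9 -3.9] M [ 0.7  -0.86  0.11] [1.7999e+02 2.0000e-02 1.5499e+02]
```

View pics/c7.png

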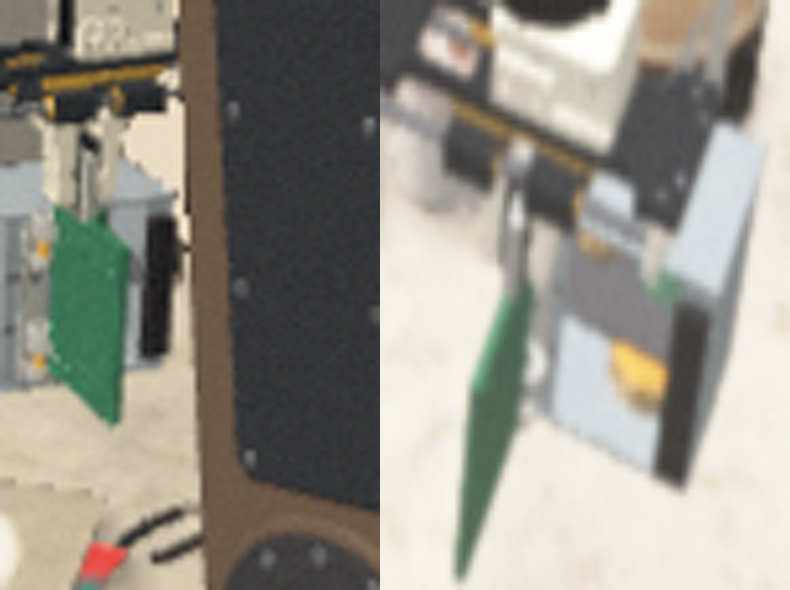

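play_rows(
  plan=[
    [0, 0, -0.1, 0, 0, 0],
    [0, 0, -0.15, 0, 0, 0],
    [0, 0, 0, 0, 0, 0],
    [0, 0, 0, 0, 0, 0],
  ],
)

```text
clock: 25.35
tool_pos: [0.4701, -0.2295, 0.19]
orientation: [-180.0, -0.1, 155.0]
force: [-0.7, 0.2, -3.4]
opening: 0.0099
gripper_force: 29.9
```

```bash
python3 st.py
```

```text
t 25.35 dX,dY,z mm [-0.3 -7.5 33.4] F XYZ [-0.7 -0.1 -3.4] M [-0.06  0.02 -0.02] [-1.7997e+02 -7.0000e-02  1.5498e+02]
```

The door pressed sideways toward +X/+Y with no upward force, so the bores look to be catching the pins just off centre. I'll shift that way and lower again.

play_rows(
  plan=[
    [-0.12, 0.12, 0, 0, 0, 0],
    [0, 0, 0, 0, 0, 0],
    [0, 0, 0.1, 0, 0, 0],
    [0, 0, 0.1, 0, 0, 0],
    [0, 0, 0.05, 0, 0, 0],
    [0, 0, 0, 0, 0, 0],
    [0, 0, 0, 0, 0, 0],
  ],
)

```text
clock: 25.93
tool_pos: [0.4724, -0.2288, 0.1875]
orientation: [-180.0, -0.0, 155.0]
force: [-0.3, 0.7, -2.5]
opening: 0.01
gripper_force: 29.9
```

```bash
python3 st.py
```

```text
t 25.93 dX,dY,z mm [ 1.6 -5.9 31. ] F XYZ [-0.5  0.6 -2.5] M [-0.01 -0.12  0.01] [-1.7999e+02 -1.0000e-02  1.5499e+02]
```

play_rows(
  plan=[
    [0, 0, 0.1, 0, 0, 0],
    [0, 0, 0.1, 0, 0, 0],
    [0, 0, 0.1, 0, 0, 0],
    [0, 0, 0.1, 0, 0, 0],
    [0, 0, 0, 0, 0, 0],
    [0, 0, 0, 0, 0, 0],
  ],
)

```text
clock: 26.43
tool_pos: [0.4724, -0.2288, 0.1835]
orientation: [-180.0, -0.0, 155.0]
force: [-0.0, -0.2, -2.1]
opening: 0.0097
gripper_force: 29.9
```

```bash
python3 st.py
```

```text
t 26.43 dX,dY,z mm [ 1.6 -5.9 27. ] F XYZ [ 0.  -0.2 -2.1] M [-0.06 -0.04 -0.04] [-1.8000e+02 -1.0000e-02  1.5499e+02]
```

play_rows(
  plan=[
    [0, 0.15, 0, 0, 0, 0],
    [0, 0.15, 0, 0, 0, 0],
    [0, 0, 0, 0, 0, 0],
    [0, 0, 0, 0, 0, 0],
  ],
)

```text
clock: 26.77
tool_pos: [0.4736, -0.2263, 0.1836]
orientation: [-180.0, -0.0, 155.0]
force: [-0.7, -3.5, -3.1]
opening: 0.0096
gripper_force: 30.0
```

```bash
python3 st.py
```

```text
t 26.77 dX,dY,z mm [ 1.7 -3.2 27.1] F XYZ [ 0.9 -3.5 -3.1] M [-1.21 -0.34 -0.14] [-1.7997e+02 -1.0000e-02  1.5499e+02]
```

play_rows(
  plan=[
    [0, -0.15, 0, 0, 0, 0],
    [0, -0.15, 0, 0, 0, 0],
    [0, -0.15, 0, 0, 0, 0],
    [0, -0.15, 0, 0, 0, 0],
    [0, 0, 0, 0, 0, 0],
    [0, 0, 0, 0, 0, 0],
  ],
)

```text
clock: 27.27
tool_pos: [0.4719, -0.2308, 0.1836]
orientation: [179.9, 0.1, 155.0]
force: [2.1, 5.5, -2.8]
opening: 0.0097
gripper_force: 29.9
```

```bash
python3 st.py
```

```text
t 27.27 dX,dY,z mm [ 2.2 -7.7 27.1] F XYZ [-0.4  5.8 -2.8] M [ 2.17 -0.05  0.24] [1.799e+02 6.000e-02 1.550e+02]
```

The pins are felt on both sides, so both knuckles are on them. Centring and lowering fully.

play_rows(
  plan=[
    [0, 0.18, 0, 0, 0, 0],
    [0, 0.18, 0, 0, 0, 0],
    [0, 0, 0.1, 0, 0, 0],
    [0, 0, 0.1, 0, 0, 0],
    [0, 0, 0.1, 0, 0, 0],
    [0, 0, 0.1, 0, 0, 0],
    [0, 0, 0.1, 0, 0, 0],
    [0, 0, 0.1, 0, 0, 0],
    [0, 0, 0.1, 0, 0, 0],
    [0, 0, 0.1, 0, 0, 0],
    [0, 0, 0.1, 0, 0, 0],
    [0, 0, 0, 0, 0, 0],
    [0, 0, 0, 0, 0, 0],
  ],
)

```text
clock: 28.35
tool_pos: [0.4727, -0.2282, 0.1745]
orientation: [-180.0, -0.0, 155.0]
force: [-0.6, -0.8, -2.7]
opening: 0.01
gripper_force: 29.9
```

```bash
python3 st.py
```

```text
t 28.35 dX,dY,z mm [ 1.6 -5.3 18. ] F XYZ [-0.2 -0.9 -2.7] M [-0.01 -0.05  0.01] [-1.8000e+02 -1.0000e-02  1.5499e+02]
```

play_rows(
  plan=[
    [0, 0, 0.1, 0, 0, 0],
    [0, 0, 0.1, 0, 0, 0],
    [0, 0, 0.05, 0, 0, 0],
    [0, 0, 0.05, 0, 0, 0],
    [0, 0, 0, 0, 0, 0],
    [0, 0, 0, 0, 0, 0],
    [0, 0, 0, 0, 0, 0],
  ],
)

```text
clock: 28.93
tool_pos: [0.4727, -0.2282, 0.1715]
orientation: [-180.0, -0.0, 155.0]
force: [0.8, 1.0, -2.1]
opening: 0.0095
gripper_force: 29.9
```

```bash
python3 st.py
```

```text
t 28.93 dX,dY,z mm [ 1.7 -5.3 15. ] F XYZ [ 0.3  1.2 -2.1] M [-0.04 -0.   -0.03] [-180.     -0.    154.99]
```

play_rows(
  plan=[
    [0, 0, 0.05, 0, 0, 0],
    [0, 0, 0.03, 0, 0, 0],
    [0, 0, 0, 0, 0, 0],
    [0, 0, 0, 0, 0, 0],
    [0, 0, 0, 0, 0, 0],
  ],
)

```text
clock: 29.35
tool_pos: [0.4729, -0.2284, 0.1714]
orientation: [-180.0, 0.0, 155.0]
force: [-3.5, 1.6, 6.2]
opening: 0.0098
gripper_force: 29.9
```

```bash
python3 st.py
```

```text
t 29.35 dX,dY,z mm [ 2.1 -5.3 14.9] F XYZ [-3.8  0.   6.2] M [-0.    0.9   0.04] [-1.80e+02  5.00e-02  1.55e+02]
```

Seated at z≈15 mm with 9 N upward. Loosening the fingers slightly.

play_rows(
  plan=[
    [0, 0, 0, 0, 0, 0],
    [0, 0, -0.08, 0, 0, 0],
    [0, 0, 0, 0, 0, 0],
    [0, 0, 0, 0, 0, 0],
    [0, 0, 0, 0, 0, 0],
  ],
  grip=1.4,
)

```text
clock: 29.77
tool_pos: [0.4727, -0.2283, 0.1714]
orientation: [-180.0, -0.0, 155.0]
force: [0.3, -0.5, -0.1]
opening: 0.0139
gripper_force: 0.0
```

```bash
python3 st.py; python3 -c "
from h import *
print(np.round(get_obs()['joint_pos'],1))
s=snapshot('side');print([(t,[np.round(d['position'],4).tolist() for d in spot_point('side',t) if d['position'][1]<0]) for t in('door','knuckle')])"
```

```text
t 29.77 dX,dY,z mm [ 1.7 -5.3 14.9] F XYZ [ 0.5 -0.3 -0.1] M [ 0.02 -0.03 -0.04] [-180.     -0.    154.99]
[  -4.3   10.1  -24.1   -0.   -55.8 -110.7]
[('door', [[0.5157, -0.2504, 0.0138], [0.5097, -0.2441, 0.0131]]), ('knuckle', [[0.5173, -0.2451, 0.0255]])]
```

Released, and the door hangs at z≈14 mm. Swinging it shut with the loose fingers.

play_rows(
  plan=[
    [-0.003, -0.157, 0, 0, 0, -2],
    [-0.01, -0.314, 0, 0, 0, -4],
    [-0.017, -0.393, 0, 0, 0, -5],
    [-0.017, -0.393, 0, 0, 0, -5],
    [-0.017, -0.393, 0, 0, 0, -5],
    [-0.017, -0.393, 0, 0, 0, -5],
    [-0.017, -0.393, 0, 0, 0, -5],
    [-0.017, -0.393, 0, 0, 0, -5],
    [-0.01, -0.314, 0, 0, 0, -4],
    [0, 0, 0, 0, 0, 0],
    [0, 0, 0, 0, 0, 0],
  ],
)

```text
clock: 30.83
tool_pos: [0.4699, -0.259, 0.1715]
orientation: [180.0, -0.0, -165.2]
force: [-0.5, 0.1, -1.0]
opening: 0.0142
gripper_force: 0.0
```

```bash
python3 st.py
```

```text
t 30.83 dX,dY,z mm [ 1.7 -5.5 14.9] F XYZ [-0.5 -0.1 -1. ] M [0.05 0.02 0.04] [ 1.7999e+02 -1.0000e-02 -1.6516e+02]
```

play_rows(
  plan=[
    [-0.01, -0.314, 0, 0, 0, -4],
    [-0.01, -0.314, 0, 0, 0, -4],
    [-0.01, -0.314, 0, 0, 0, -4],
    [-0.01, -0.314, 0, 0, 0, -4],
    [-0.01, -0.314, 0, 0, 0, -4],
    [-0.01, -0.314, 0, 0, 0, -4],
    [-0.01, -0.314, 0, 0, 0, -4],
    [-0.01, -0.314, 0, 0, 0, -4],
    [-0.01, -0.314, 0, 0, 0, -4],
    [-0.003, -0.157, 0, 0, 0, -2],
    [-0.003, -0.157, 0, 0, 0, -2],
    [-0.003, -0.157, 0, 0, 0, -2],
    [-0.003, -0.157, 0, 0, 0, -2],
    [-0.003, -0.157, 0, 0, 0, -2],
    [-0.003, -0.157, 0, 0, 0, -2],
    [0, 0, 0, 0, 0, 0],
    [0, 0, 0, 0, 0, 0],
  ],
)

```text
clock: 32.25
tool_pos: [0.4929, -0.2872, 0.1715]
orientation: [180.0, 0.0, -117.2]
force: [-0.5, -0.5, 0.4]
opening: 0.0139
gripper_force: 0.0
```

```bash
python3 st.py
```

```text
t 32.25 dX,dY,z mm [ 1.6 -5.2 15. ] F XYZ [-0.2 -0.7  0.4] M [ 0.02  0.09 -0.05] [ 179.99    0.   -117.16]
```

play_rows(
  plan=[
    [0, -0.08, 0, 0, 0, -1],
    [0, -0.08, 0, 0, 0, -1],
    [0, -0.08, 0, 0, 0, -0.5],
    [0, 0, 0, 0, 0, 0],
    [0, 0, 0, 0, 0, 0],
  ],
)

```text
clock: 32.67
tool_pos: [0.4952, -0.2885, 0.1716]
orientation: [-180.0, -0.0, -114.5]
force: [-0.4, 0.1, 0.9]
opening: 0.0139
gripper_force: 0.0
```

```bash
python3 st.py
```

```text
t 32.67 dX,dY,z mm [ 2.1 -5.4 15.1] F XYZ [-0.4 -0.1  0.9] M [0.07 0.13 0.01] [-180.     -0.   -114.53]
```

play_rows(
  plan=[
    [0, -0.08, 0, 0, 0, 0],
    [0, -0.06, 0, 0, 0, 0],
    [0, 0, 0, 0, 0, 0],
    [0, 0, 0, 0, 0, 0],
  ],
)

```text
clock: 33.0
tool_pos: [0.4964, -0.2891, 0.1716]
orientation: [180.0, -0.0, -114.5]
force: [0.8, -0.2, 0.3]
opening: 0.014
gripper_force: 0.0
```

```bash
python3 st.py
```

```text
t 33.0 dX,dY,z mm [ 3.5 -5.4 15.1] F XYZ [0.9 0.2 0.3] M [-0.    0.07 -0.08] [ 180.     -0.   -114.52]
```

play_rows(
  plan=[
    [0, -0.06, 0, 0, 0, 0],
    [0, -0.06, 0, 0, 0, 0],
    [0, 0, 0, 0, 0, 0],
    [0, 0, 0, 0, 0, 0],
  ],
)

```text
clock: 33.33
tool_pos: [0.497, -0.2894, 0.1715]
orientation: [179.9, -0.0, -114.5]
force: [-3.5, 1.6, 3.1]
opening: 0.0142
gripper_force: 1.9
```

```bash
python3 st.py
```

```text
t 33.33 dX,dY,z mm [ 4.  -5.4 15. ] F XYZ [-3.9 -0.1  3.1] M [ 0.23  1.51 -0.02] [ 179.94   -0.   -114.52]
```

play_rows(
  plan=[
    [0, -0.05, 0, 0, 0, 0],
    [0, 0, 0, 0, 0, 0],
    [0, 0, 0, 0, 0, 0],
  ],
)

```text
clock: 33.58
tool_pos: [0.4972, -0.2895, 0.1715]
orientation: [179.9, -0.0, -114.5]
force: [-4.5, 2.9, 4.5]
opening: 0.0139
gripper_force: 2.8
```

```bash
python3 st.py
```

```text
t 33.58 dX,dY,z mm [ 4.1 -5.4 15. ] F XYZ [-5.3  0.7  4.5] M [ 0.45  2.25 -0.06] [ 179.9    -0.   -114.52]
```

Shut against the pad with about 5 N. Backing the finger off, opening, and lifting away.

play_rows(
  plan=[
    [0, 0.15, 0, 0, 0, 0],
    [0, 0.15, 0, 0, 0, 0],
    [0, 0, 0, 0, 0, 0],
    [0, 0, 0, 0, 0, 0],
    [0, 0, 0, 0, 0, 0],
  ],
  grip=2.4,
)

```text
clock: 34.0
tool_pos: [0.4955, -0.2886, 0.1716]
orientation: [-180.0, 0.0, -114.5]
force: [-0.1, 0.0, 0.5]
opening: 0.0238
gripper_force: 0.0
```

```bash
python3 st.py
```

```text
t 34.0 dX,dY,z mm [ 2.5 -5.4 15.1] F XYZ [-0.1 -0.   0.5] M [-0.    0.09 -0.03] [-179.97    0.   -114.51]
```

play_rows(
  plan=[
    [0, 0, -0.3, 0, 0, 0],
    [0, 0, -0.6, 0, 0, 0],
    [0, 0, -1, 0, 0, 0],
    [0, 0, -1, 0, 0, 0],
    [0, 0, -1, 0, 0, 0],
    [0, 0, -1, 0, 0, 0],
    [0, 0, -1.5, 0, 0, 0],
    [0, 0, -1.5, 0, 0, 0],
    [0, 0, -1.5, 0, 0, 0],
    [0, 0, -1, 0, 0, 0],
    [0, 0, 0, 0, 0, 0],
    [0, 0, 0, 0, 0, 0],
    [0, 0, 0, 0, 0, 0],
  ],
)

```text
clock: 35.08
tool_pos: [0.4948, -0.2883, 0.2749]
orientation: [179.9, 0.0, -114.5]
force: [0.2, -0.2, -0.5]
opening: 0.0239
gripper_force: 0.0
```

```bash
python3 st.py
python3 - <<'E'
from h import *
for c in('side','scene'):
    s=snapshot(c)
    if c=='side': f=s['frame'][160:240,330:420]
    else: g=s['frame'][170:260,350:450]
    for t in('door','door_tab','knuckle','hinge_mark'):
        print(c,t,[(np.round(d['position'],4).tolist(),round(d['score'],2)) for d in spot_point(c,t) if d['position'][1]<0])
cv2.imwrite('pics/c8.png',np.hstack([cv2.resize(x,(400,360)) for x in(f,g)])[:,:,::-1])
E
```

```text
t 35.08 dX,dY,z mm [  1.6  -5.3 118.4] F XYZ [ 0.3 -0.1 -0.5] M [-0.07  0.09 -0.02] [ 1.7994e+02  1.0000e-02 -1.1452e+02]
side door [([0.5146, -0.2457, 0.0149], 0.72)]
side door_tab [([0.4912, -0.2891, 0.1666], 0.85)]
side knuckle [([0.5155, -0.2398, 0.0239], 0.87)]
side hinge_mark [([0.5116, -0.2432, 0.0145], 0.78), ([0.5128, -0.2483, 0.0126], 0.25)]
scene door [([0.5116, -0.2444, 0.0164], 0.66)]
scene door_tab [([0.4932, -0.2916, 0.168], 0.82), ([0.514, -0.2443, 0.0264], 0.75)]
scene knuckle [([0.5096, -0.2447, 0.0251], 0.83)]
scene hinge_mark [([0.5174, -0.2401, 0.0156], 0.72)]
```

View pics/c8.png

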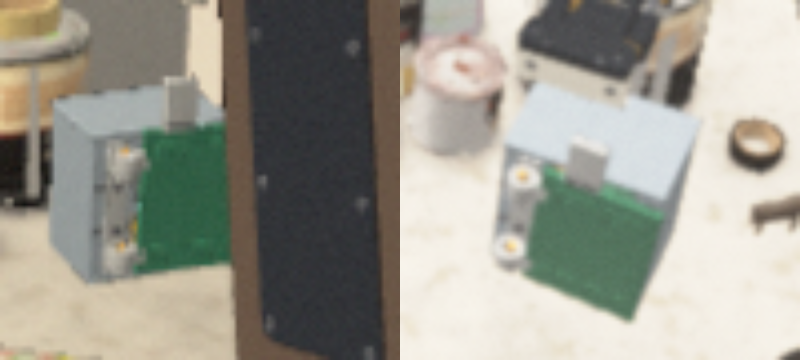

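The door is hung, with brass pins showing in both knuckles (right crop (523,178) and (510,247)). It is shut flat against the cabinet and the gripper is clear, so I'm handing in.

```bash
python3 -c "
from plant import *
print(close_job())"
```

```text
the job is handed in; nothing more can be done
None
```

The green door hangs fully down on both pins and is shut against the stop pad, and the gripper has let go and is clear. The job is handed in at about 36 s of the 69 s allowed; it returned no verdict.

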